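Fit the bearing bridge and keyed shaft of a belt drive

TASK

Lay the aluminium bearing bridge across the two cheeks of the blue drive housing, down in both rebates so that its bore is over the pulley, and let go of it. Then take the keyed shaft from the wooden block, push it down through the bridge into the pulley hub, turning it until its key slips into the keyway, and keep pushing against the spring until its shoulder is hard down on the hub. Finish while still holding it pressed home, as for a mate to tighten the set screw (let go and the spring throws it back up), and leave the two chuck jaws and the spacer ring where they lie.

Things in the scene. Friction and masses are not known exactly. Their poses are not given: they have to be found in the camera images.
- housing: Blue cast housing, bolted down, 134 x 200 mm (x, y); origin: centre of its underside; z up. Two upright cheeks, 24 mm thick, inner faces at y = +-62 mm, carry the bridge. Each has a seat 64 mm high between two side lips (at x = +-27.75 mm) and an end stop (at y = +-85.75 mm), up to 8 mm above the seat, with sloping lead-ins: a rebate 3.5 mm wider and longer than the bridge. Pulley between.
- bridge_seat (a point): Point on the housing's axis at seat height (64 mm above the bench), where the centre of the bridge's underside belongs. x, y as the housing: the bridge lies with its length along y.
- bridge_mid (a point): Centre of the bearing bridge, 13 mm above its underside. Aluminium bar 168 mm long (its y), 52 mm wide (x), 12 mm thick, with a raised middle block 60 mm long, 52 mm wide (flush with the bar's sides), 26 mm high in all, the best place to grip, bored upright 39 mm across. 0.38 kg. Lies flat, right way up, on the bench left or right of the housing. May go on either way round.
- hub_top (a point): Centre of the flat top face of the pulley's steel hub (48 mm across), on the housing's axis, 58 mm above the bench, 6 mm below the bridge's underside when that is on. x along the keyway, z up. Bore 21.5 mm; one keyway 8.5 mm wide reaching 14.5 mm from the axis; both go all the way down. The keyway, with a red paint mark beside it on the face, is seen from above, also through the bridge's bore.
- pulley (a joint): Angle (rad) of the pulley in the housing, anticlockwise from above; at 0 the keyway points along the housing's x. Its bearing drags (0.1 N m): it stays where it is unless turned, and the key sliding lightly on the hub face (under about 6 N) does not take it along.
- spring_pad (a joint): How far (m) the brass spring pad at the foot of the hub's bore is pushed down. 0 is free, its top then 31 mm below the hub's top face; the shaft meets it 9 mm before home. It pushes up with 6 N at 0, 12 N at 0.009 (shaft home).
- shaft_head (a point): Centre of the shaft's dark square head, 24 x 24 mm, 36 mm high: grip here. z up along the shaft, x towards the key; a red stripe on the head's top and side marks the key's side. Below the head: a journal 34 mm across from -18 to -56 mm, ending in the flat shoulder, then 20 mm across to the tip at -96 mm (last 4 mm tapered to 14 mm). About 0.42 kg.
- shaft_shoulder (a point): Centre of the shaft's shoulder (underside of the journal), 56 mm below shaft_head, same axes. Home, it lies on the hub's top face.
- shaft_key (a point): Lower end of the brass key, on the shaft's axis, 26 mm below the shoulder and 14 mm above the tip; same axes. The key is 6 mm wide (3.6 mm at its narrowed lower end), reaches 13.5 mm from the axis to +x and runs up 22 mm from here. When it meets the hub's face unaligned, the shaft still has 26 mm to go.
- block: Wooden block 90 x 90 x 50 mm, fast to the bench, with a 29 mm upright hole at its middle in which the shaft stands, its shoulder on the block's top, left or right of the housing. Origin: centre of its underside.
- jaw_black_mid (a point): Stepped chuck jaw with black steps, 34 x 95 mm (x, y), 44 mm high, loose on the bench; this point 20 mm above its underside. Leave alone.
- jaw_bright_mid (a point): Stepped chuck jaw with bright steel steps, 34 x 95 mm (x, y), 44 mm high, loose on the bench; this point 20 mm above its underside. Leave alone.
- spacer: Brown steel spacer ring 90 mm across, 32 mm high, loose on the bench beyond the housing; origin: centre of its underside. Leave alone.
There are look-alikes about, which are no part of the job. Leave any orange look-alike of the part that bears shaft_head alone.

How it is judged:
By the outcome, as a careful person would: the job done as asked, in the order asked, and still so for the second after the job is handed in, while the arm keeps its last pose, push and grip.
It also fails if it takes over 61 s, if anything falls off the work surface, if the arm or the gripper's body presses on something with over 40 N, if the wrist force passes 120 N, or if a joint passes its speed limit or range.

ROBOT

A 6-joint arm with a two-finger parallel gripper is mounted at the origin on the work surface. World frame = base frame: x ahead of the robot, y to its left, z up, the work surface at z = 0. Lengths are in m, angles in rad, forces in N, time in s.
With the tool pointing down it reaches from about 0.3 to 0.85 m from the base axis. Payload 4.2 kg.
Tool frame: the origin (TCP) lies midway between the tips of the shut fingers; the grasp point (between the pads) lies r.grasp_offset behind it (r.grasp_offset is the distance from the TCP to the grasp point, in m); z points along the fingers, x is the direction in which the jaws open and shut, and the axes are right-handed (so a half turn about z gives the same grasp; the last joint's range is limited). The gripper opens to 91 mm and grips with 3 to 60 N. Pads are 32 mm wide; open, the fingers measure 118 mm over their backs; the gripper's body (76 mm by 178 mm) begins 60 mm behind the grasp point.
Start: joints at [-1.329, 0.32, 1.565, -0, 1.257, -0.02], TCP at [0.149, -0.555, 0.214] pointing down, gripper open.
Joint ranges: [-3.11, 3.11], [-0.84, 2.01], [0.21, 2.61], [-1.34, 4.49], [0.05, 2.63], [-2.56, 2.56]. Speed limits (rad/s): [2.57, 2.57, 3.14, 3.14, 3.14, 3.14].

INTERFACE

Orientations are given as a unit quaternion [x, y, z, w].
In Python, from plant import r gives the robot as it stands.
- The arm moves only by the tool carry_out, never from a script. Its argument "moves" is a list of rows, each a list of 7 numbers: the shift along the tool's x, y, z in mm, then the turn, a rotation vector about the tool's x, y, z in rad, then the closure, from 0 (fully open) to 1 (shut). A call has 1 to 12 rows; each row is the pose to reach, as a shift and turn from the pose commanded when the call began, along the tool's axes at that moment; what a row does not reach only later rows make up. A row lasts 1/8 s, in which the tool goes at most 62.5 mm and 10.7 degrees, less where a joint would pass 70% of its speed; a pose out of reach is approached as far as the arm can. A call with a gripper value outside its range is refused whole. The fingers move at their own pace and stop on an object; "squeeze" is the grip in N (left out, the last holds). Time passes only in rows, so rows that repeat a pose let the fingers close. It gives the time, the measured TCP pose, the force and the opening at its end, in the units of the state.
- r.get_obs(): the state, without advancing time (a new reading comes with each control period).
- r.read_camera(name): name is "side" or "top"; returns the picture (480x640x3 uint8, red, green, blue); there is no depth.
- r.camera_params(name): a dict with "K" (3x3 intrinsics, pixels), "camera_from_world" (4x4, takes a point from world to camera coordinates). Camera axes: x right, y up, looking along -z (the intrinsics and any distortion apply to the point x, -y, -z); pixel columns grow to the right and rows downward; lengths in m; the calibration is good to about 2 mm. A picture is of the moment at which its call begins. camera_params takes no time and is no camera call.
- r.hand_in(): hands the job in, once; it reports no verdict.
The state is a dict: "clock": time; "q": joint angles; "joint_vel": joint speeds; "tau": joint torques, N m; "tcp_pos": TCP position; "tcp_rot": TCP orientation; "force": force on the tool from outside, world axes, zero at the start; "wrist_torque": the same for the moment, N m; "gripper_width": opening from 0.0 (shut) to 1.0 (fully open).
Only numpy, scipy, OpenCV 4.12 (cv2) and the standard library are available. Lean on these libraries where they do the work, as an engineer would, in place of code of your own. Each camera call takes 0.05 s, during which the arm holds its last target.

## Working session

There is one attempt and no reset: what is moved stays moved. The work goes in short steps, Python scripts to look and compute and a tool call to move; the robot and the scene stay as the last step left them, time stands still between calls to the robot, and variables do not carry over. Pictures are saved under pics/ and viewed, and the job is handed in when it is done.

Besides the shell and the picture viewer there is one more tool, called after ">>>" by a JSON object that holds its "api" and its "payload". carry_out: Moves the arm, as the interface text tells. Its arguments: {"type":"object","properties":{"moves":{"type":"array"},"squeeze":{"type":"number"}},"required":["moves"]}

```bash
mkdir -p pics; ls; python3 - <<'E'
from plant import r
import cv2
o=r.get_obs()
for k,v in o.items(): print(k,v)
print(r.grasp_offset)
for n in("side","top"):
    im=r.read_camera(n); cv2.imwrite(f"pics/{n}0.png",im[:,:,::-1])
    print(n,r.camera_params(n))
E
```

```text
pics
clock 0.0
q [-1.32899938e+00  3.20286071e-01  1.56565632e+00 -2.01848701e-05
  1.25740534e+00 -1.99713703e-02]
joint_vel [-8.34556520e-04 -4.88271579e-04 -3.74963496e-05 -9.37934536e-04
  3.62566913e-04 -1.38786684e-03]
tau [ 3.81852311e-03 -4.12460375e+01 -2.31970918e+01  7.31383986e-02
  4.55560943e-02 -1.38817222e-04]
tcp_pos [ 0.14869422 -0.55492305  0.21313245]
tcp_rot [ 7.93345476e-01 -6.08771045e-01 -6.91376055e-04 -5.40522029e-04]
force [0.43689796 0.5379258  0.04612018]
wrist_torque [ 0.02676879  0.03202043 -0.00395101]
gripper_width 0.9977028079684679
0.0188
side {'K': array([[445.4846159 ,   0.        , 318.70461764],
       [  0.        , 445.4846159 , 239.19948311],
       [  0.        ,   0.        ,   1.        ]]), 'camera_from_world': array([[-0.8411856 , -0.54058176, -0.01334741,  0.52129618],
       [ 0.32572049, -0.52623956,  0.78547953, -0.28517587],
       [-0.43163984,  0.65638654,  0.6187437 , -0.77923606],
       [ 0.        ,  0.        ,  0.        ,  1.        ]])}
top {'K': array([[455.94377464,   0.        , 314.87254224],
       [  0.        , 455.94377464, 241.59394917],
       [  0.        ,   0.        ,   1.        ]]), 'camera_from_world': array([[ 0.01574854, -0.999364  ,  0.03199357, -0.06683416],
       [ 0.98476226,  0.02104494,  0.1726279 , -0.62832881],
       [-0.17319141,  0.02878743,  0.98446738, -0.99732772],
       [ 0.        ,  0.        ,  0.        ,  1.        ]])}
```

View pics/top0.png

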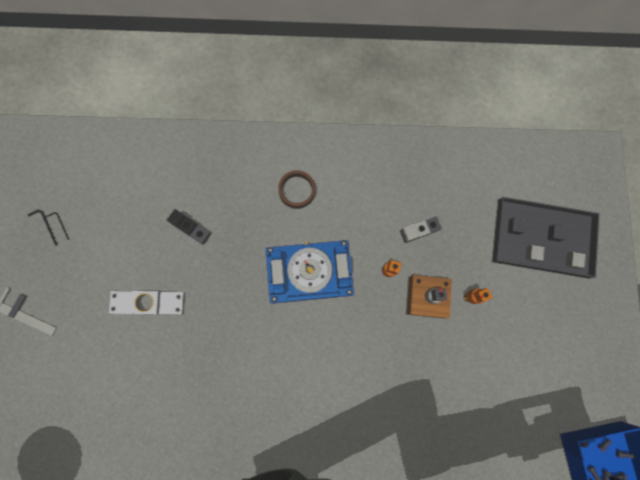

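View pics/side0.png

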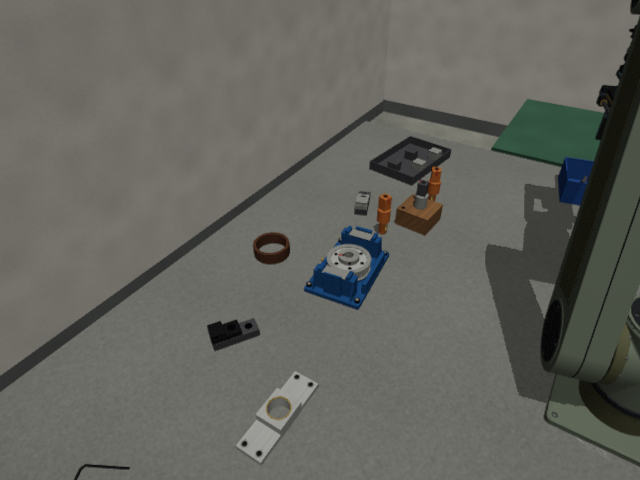

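The top view shows the bridge at (146,302), the housing at (310,270), the block with shaft at (432,296), and two orange look-alikes at (392,268) and (480,295). I'll zoom in on these.

```bash
cat > h.py <<'E'
from plant import r
import numpy as np, cv2
from scipy.spatial.transform import Rotation as R
def px2w(n,u,v,z):
    p=r.camera_params(n);K=p["K"];T=p["camera_from_world"]
    d=np.linalg.inv(K)@np.array([u,v,1.]); d=np.array([d[0],-d[1],-d[2]])
    Rw=T[:3,:3].T; c=-Rw@T[:3,3]; d=Rw@d
    return c+d*(z-c[2])/d[2]
def w2px(n,P):
    p=r.camera_params(n);K=p["K"];T=p["camera_from_world"]
    q=T[:3,:3]@np.asarray(P)+T[:3,3]; q=np.array([q[0],-q[1],-q[2]]); q=K@q
    return q[:2]/q[2]
def crop(n,im,x0,y0,w,h,s,fn):
    c=im[y0:y0+h,x0:x0+w,::-1]
    cv2.imwrite(fn,cv2.resize(c,None,fx=s,fy=s,interpolation=cv2.INTER_CUBIC))
E
python3 - <<'E'
import cv2,numpy as np
im=cv2.imread("pics/top0.png")
def c(x0,y0,w,h,s): return cv2.resize(im[y0:y0+h,x0:x0+w],None,fx=s,fy=s,interpolation=cv2.INTER_CUBIC)
a=c(100,280,100,45,8);b=c(255,230,110,80,7)
cv2.imwrite("pics/a.png",a);cv2.imwrite("pics/b.png",b);cv2.imwrite("pics/c.png",c(380,250,120,80,6))
im=cv2.imread("pics/side0.png")
cv2.imwrite("pics/d.png",c(290,150,160,160,3));cv2.imwrite("pics/e.png",c(225,360,110,110,5))
E
```

```text
(no output)
```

View pics/a.png

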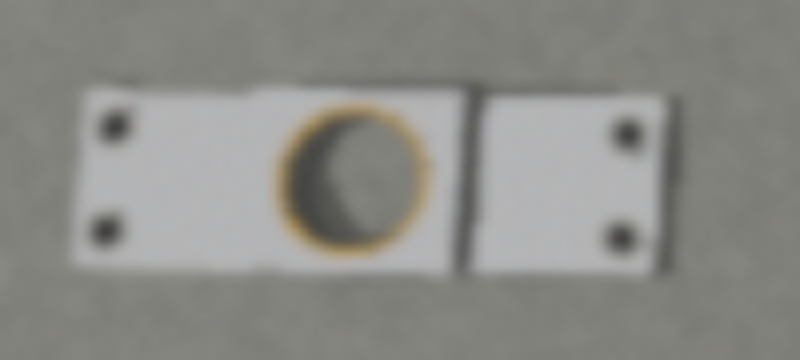

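View pics/b.png

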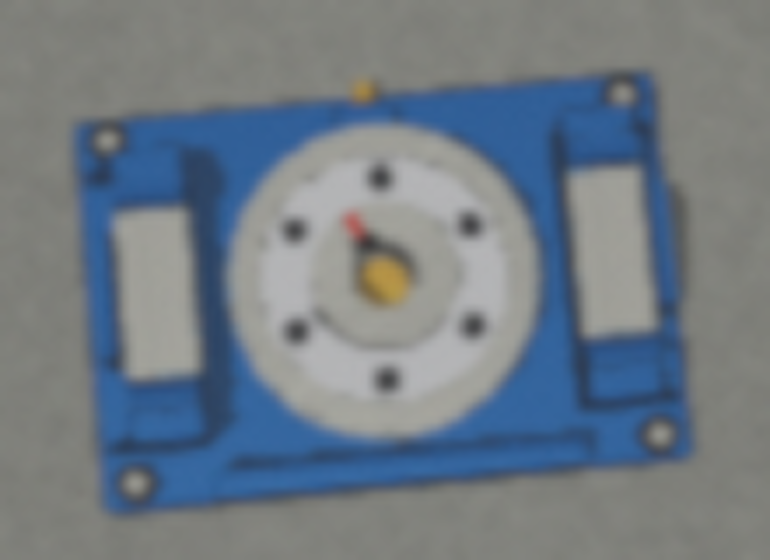

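View pics/c.png

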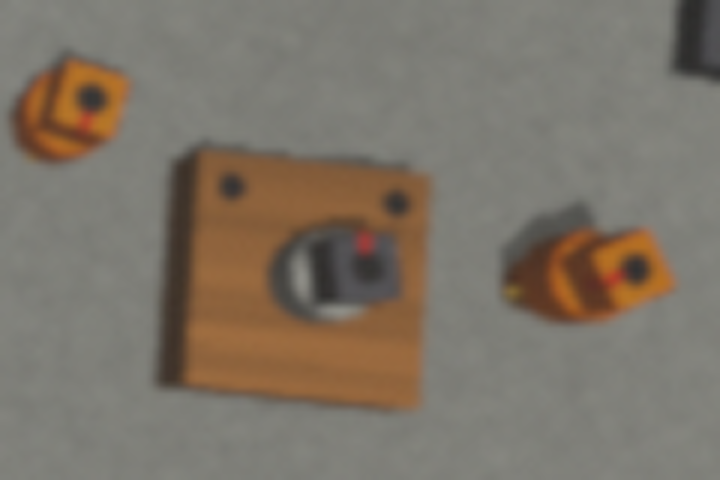

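View pics/d.png

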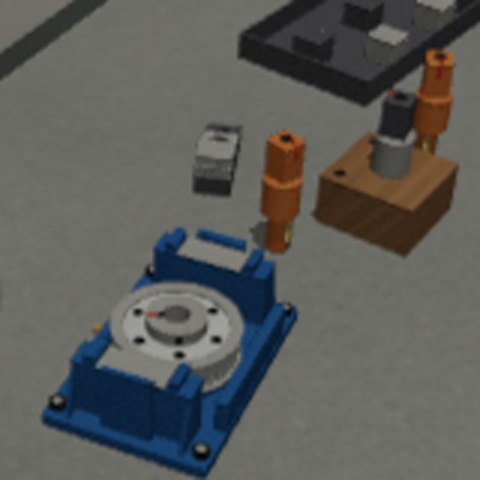

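View pics/e.png

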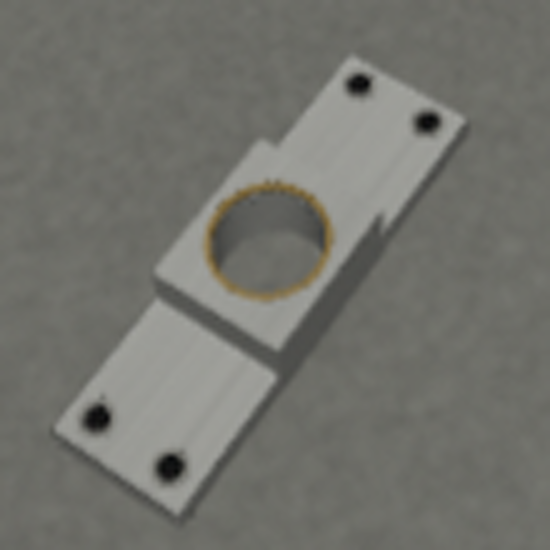

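```bash
python3 - <<'E'
from h import *
def P(n,x,y,x0,y0,s,z): return px2w(n,(x+.5)/s-.5+x0,(y+.5)/s-.5+y0,z)
f=lambda v:np.round(np.array(v)*1000,1)
A=[P("top",*p,100,280,8,.012) for p in [(87,92),(75,265),(658,272),(668,97)]]
print("bridge corners",f(A),f(np.mean(A,0)),[round(1000*np.linalg.norm(A[i]-A[i-1]),1) for i in range(4)])
print("bore",f(P("top",353,180,100,280,8,.026)))
d=(A[2]+A[3]-A[0]-A[1]);print("yaw of long axis",np.degrees(np.arctan2(d[1],d[0])))
E1=[P("side",*p,225,360,5,.012) for p in [(350,55),(467,122),(180,515),(55,430)]]
print("side bridge",f(E1),f(np.mean(E1,0)),"bore",f(P("side",270,240,225,360,5,.026)))
d=(E1[2]+E1[3]-E1[0]-E1[1]);print("yaw",np.degrees(np.arctan2(d[1],d[0])))
H=[P("top",*p,255,230,7,.064) for p in [(110,208),(188,207),(203,378),(128,381),(567,167),(640,165),(658,330),(583,338)]]
print("seat",f(H),f(np.mean(H,0)))
d=np.mean(H[4:],0)-np.mean(H[:4],0);print(np.linalg.norm(d)*1e3,"yaw",np.degrees(np.arctan2(d[1],d[0])))
print("hub",f(P("top",387,275,255,230,7,.058)),"pulley",f(P("top",384,281,255,230,7,.05)))
k=P("top",352,222,255,230,7,.058)-P("top",387,275,255,230,7,.058);print("mark",f(k),np.degrees(np.arctan2(k[1],k[0])))
print("side hub",f(P("side",177,317,290,150,3,.058)))
S=[P("side",*p,290,150,3,.064) for p in [(182,240),(245,262)]];print(f(S))
B=[P("top",*p,380,250,6,.05) for p in [(200,150),(432,173),(418,408),(183,385)]]
print("block",f(B),f(np.mean(B,0)),[round(1000*np.linalg.norm(B[i]-B[i-1]),1) for i in range(4)])
zt=.05+.056+.018
hd=[P("top",*p,380,250,6,zt) for p in [(333,232),(397,235),(400,298),(337,305)]]
print("head",f(hd),f(np.mean(hd,0)))
print("stripe",f(P("top",365,242,380,250,6,zt)))
print("side head top", f(P("side",400,98,290,150,3,zt)), "stripe",f(P("side",392,94,290,150,3,zt)))
B=[P("side",*p,290,150,3,.05) for p in [(317,180),(372,130),(457,165),(405,222)]]
print("block side",f(B),f(np.mean(B,0)))
E
```

```text
bridge corners [[510.  417.9  12. ]
 [460.3 416.8  12. ]
 [461.  249.8  12. ]
 [511.6 250.2  12. ]] [485.7 333.7  12. ] [np.float64(167.7), np.float64(49.8), np.float64(167.0), np.float64(50.6)]
bore [485.4 334.6  26. ]
yaw of long axis -89.6125214447858
side bridge [[509.5 253.8  12. ]
 [457.4 254.6  12. ]
 [457.2 419.9  12. ]
 [508.1 420.2  12. ]] [483.1 337.1  12. ] bore [483.8 336.1  26. ]
yaw 90.27685027487404
seat [[ 585.1   45.6   64. ]
 [ 585.9   20.4   64. ]
 [ 530.6   14.    64. ]
 [ 529.2   38.    64. ]
 [ 601.6 -102.7   64. ]
 [ 602.7 -126.5   64. ]
 [ 548.8 -132.6   64. ]
 [ 545.8 -108.3   64. ]] [566.2 -44.   64. ]
148.00144778804926 yaw -83.39816531853151
hub [565.7 -44.7  58. ] pulley [564.6 -43.9  50. ]
mark [17.2 11.7  0. ] 34.36240059667443
side hub [562.2 -37.8  58. ]
[[ 603.  -116.9   64. ]
 [ 546.6 -117.9   64. ]]
block [[ 558.  -283.    50. ]
 [ 550.8 -372.9   50. ]
 [ 461.3 -364.3   50. ]
 [ 468.5 -274.6   50. ]] [ 509.6 -323.7   50. ] [np.float64(89.9), np.float64(90.2), np.float64(89.9), np.float64(89.9)]
head [[ 521.7 -311.8  124. ]
 [ 521.1 -334.8  124. ]
 [ 498.8 -335.1  124. ]
 [ 495.9 -312.5  124. ]] [ 509.4 -323.5  124. ]
stripe [ 518.4 -323.2  124. ]
side head top [ 507.1 -316.9  124. ] stripe [ 515.4 -319.5  124. ]
block side [[ 554.6 -270.8   50. ]
 [ 546.3 -371.1   50. ]
 [ 459.6 -356.7   50. ]
 [ 466.  -252.8   50. ]] [ 506.6 -312.8   50. ]
```

```bash
cat >> h.py <<'E'
def go(x,y,z,yaw):
    """print tool-frame shift(mm)/turn for TCP target; yaw deg of tool x, tool down"""
    o=r.get_obs();p=o["tcp_pos"];R0=R.from_quat(o["tcp_rot"])
    a=np.radians(yaw);M=np.array([[np.cos(a),np.sin(a),0],[np.sin(a),-np.cos(a),0],[0,0,-1.]])
    s=R0.inv().apply(np.array([x,y,z])-p)*1e3
    rv=(R0.inv()*R.from_matrix(M)).as_rotvec()
    print("shift",np.round(s,2),"rot",np.round(rv,4),"|s|",round(np.linalg.norm(s),1))
def st():
    o=r.get_obs();X=R.from_quat(o["tcp_rot"]).as_matrix()
    print("t",round(o["clock"],2),"p",np.round(o["tcp_pos"]*1e3,1),"yaw",round(np.degrees(np.arctan2(X[1,0],X[0,0])),2),"z",np.round(X[:,2],4),"F",np.round(o["force"],1),"T",np.round(o["wrist_torque"],2),"w",round(o["gripper_width"]*91,1),"q",np.round(o["q"],2))
E
python3 -c "
from h import *
st();go(.4855,.334,.12,.4)"
```

```text
t 0.1 p [ 148.7 -555.   213.2] yaw -75.0 z [-4.0e-04  1.5e-03 -1.0e+00] F [0.5 0.3 0.2] T [-0.03  0.01  0.02] w 90.6 q [-1.33  0.32  1.57 -0.    1.26 -0.02]
shift [-771.36 -555.43   94.41] rot [-1.0000e-03  1.3000e-03 -1.3159e+00] |s| 955.2
```

>>> {"api": "carry_out", "payload": {"moves": [[-771,-555,0,0,0,-1.316,0],[-771,-555,0,0,0,-1.316,0],[-771,-555,0,0,0,-1.316,0],[-771,-555,0,0,0,-1.316,0],[-771,-555,0,0,0,-1.316,0],[-771,-555,0,0,0,-1.316,0],[-771,-555,0,0,0,-1.316,0],[-771,-555,0,0,0,-1.316,0],[-771,-555,0,0,0,-1.316,0],[-771,-555,0,0,0,-1.316,0],[-771,-555,0,0,0,-1.316,0],[-771,-555,0,0,0,-1.316,0]]}}

```text
clock: 1.6
tcp_pos: [0.4147, 0.1481, 0.2138]
tcp_rot: [1.0, 0.004, 0.0, 0.0]
force: [1.2, -0.4, -0.1]
gripper_width: 1.0
```

```bash
python3 -c "
from h import *
st();go(.4855,.334,.08,.4)"
```

```text
t 1.6 p [414.7 148.1 213.8] yaw 0.45 z [ 2.e-04 -5.e-04 -1.e+00] F [ 1.2 -0.4 -0.1] T [-0.06 -0.13  0.02] w 91.0 q [ 0.32  0.11  1.85 -0.    1.19  0.31]
shift [  72.25 -185.43  133.72] rot [ 0.0005 -0.0002  0.001 ] |s| 239.8
```

>>> {"api": "carry_out", "payload": {"moves": [[72,-185,130,0,0,0,0],[72,-185,130,0,0,0,0],[72,-185,130,0,0,0,0],[72,-185,130,0,0,0,0],[72,-185,130,0,0,0,0],[72,-185,130,0,0,0,0]]}}

```text
clock: 2.35
tcp_pos: [0.4848, 0.3308, 0.0838]
tcp_rot: [1.0, 0.004, -0.0, 0.001]
force: [0.4, -0.8, 0.2]
gripper_width: 0.998
```

```bash
python3 -c "
from h import *
st();go(.4855,.334,.005,.4)
for n in ('top','side'):
  im=r.read_camera(n);cv2.imwrite(f'pics/{n}1.png',im[:,:,::-1])"
```

```text
t 2.35 p [484.8 330.8  83.8] yaw 0.41 z [-9.e-04 -1.e-03 -1.e+00] F [ 0.4 -0.8  0.2] T [-0.02 -0.06 -0.01] w 90.8 q [ 0.58  0.45  1.72 -0.    0.98  0.57]
shift [ 0.79 -3.25 78.81] rot [0.001  0.0009 0.0002] |s| 78.9
```

View pics/side1.png

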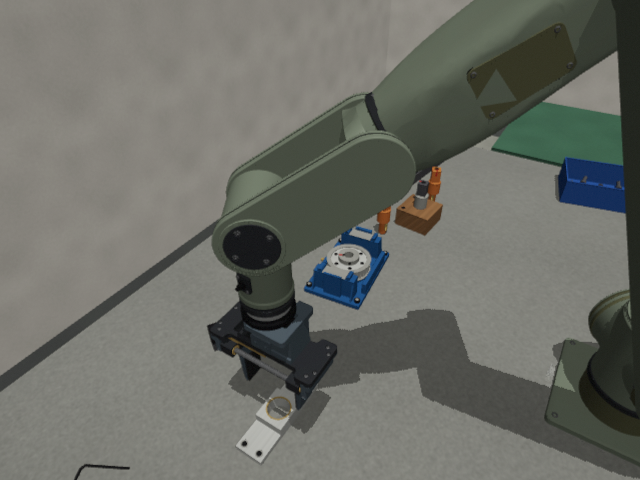

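The gripper straddles the bridge block at around (278,405). Next I lower it and close.

>>> {"api": "carry_out", "payload": {"moves": [[0,0,40,0,0,0,0],[0,0,40,0,0,0,0],[0,0,40,0,0,0,0]]}}

```text
clock: 2.82
tcp_pos: [0.486, 0.3313, 0.0455]
tcp_rot: [1.0, 0.003, 0.001, -0.001]
force: [1.1, 0.2, 0.2]
gripper_width: 0.999
```

```bash
python3 -c "
from h import *
st();go(.4855,.334,.006,.4)"
```

```text
t 2.83 p [486.  331.3  45.5] yaw 0.36 z [ 0.0019  0.0011 -1.    ] F [1.1 0.2 0.2] T [-0.02 -0.06 -0.02] w 90.9 q [ 0.58  0.49  1.76 -0.    0.89  0.57]
shift [-0.51 -2.66 39.53] rot [-0.0011 -0.0019 -0.0007] |s| 39.6
```

>>> {"api": "carry_out", "payload": {"moves": [[0,-2.7,39,0,0,0,0],[0,-2.7,39,0,0,0,0],[0,-2.7,39,0,0,0,0],[0,-2.7,39,0,0,0,0.6],[0,-2.7,39,0,0,0,0.6],[0,-2.7,39,0,0,0,0.6],[0,-2.7,39,0,0,0,0.6]], "squeeze": 30}}

```text
clock: 3.7
tcp_pos: [0.4852, 0.3341, 0.0051]
tcp_rot: [1.0, 0.003, 0.0, 0.0]
force: [0.6, -0.5, -0.2]
gripper_width: 0.594
```

```bash
python3 -c "
from h import *
st();go(.4855,.334,.006,.4)"
```

```text
t 3.7 p [485.2 334.1   5.1] yaw 0.4 z [ 2.e-04 -0.e+00 -1.e+00] F [ 0.6 -0.5 -0.2] T [-0.01 -0.14 -0.06] w 54.1 q [ 0.58  0.54  1.79 -0.    0.81  0.58]
shift [ 0.27  0.12 -0.95] rot [ 0.     -0.0002 -0.    ] |s| 1.0
```

Still closing (54 mm against the 52 mm bar). I close fully and lift.

>>> {"api": "carry_out", "payload": {"moves": [[0,0,0,0,0,0,1],[0,0,0,0,0,0,1],[0,0,0,0,0,0,1],[0,0,-30,0,0,0,1],[0,0,-60,0,0,0,1],[0,0,-110,0,0,0,1],[0,0,-110,0,0,0,1],[0,0,-110,0,0,0,1]], "squeeze": 35}}

```text
clock: 4.7
tcp_pos: [0.4839, 0.3333, 0.1133]
tcp_rot: [1.0, 0.003, -0.002, 0.001]
force: [-0.4, 0.1, -4.1]
gripper_width: 0.567
```

```bash
python3 -c "
from h import *
st();go(.566,-.0443,.13,6.6)
im=r.read_camera('side');crop('side',im,180,250,200,200,3,'pics/s2.png')"
```

```text
t 4.7 p [483.9 333.3 113.3] yaw 0.4 z [-0.0031 -0.0021 -1.    ] F [-0.4  0.1 -4.1] T [-0.05 -0.11 -0.01] w 51.6 q [ 0.58  0.42  1.68 -0.    1.05  0.58]
shift [ 79.44 378.2  -16.2 ] rot [ 0.0019  0.0032 -0.1082] |s| 386.8
```

View pics/s2.png

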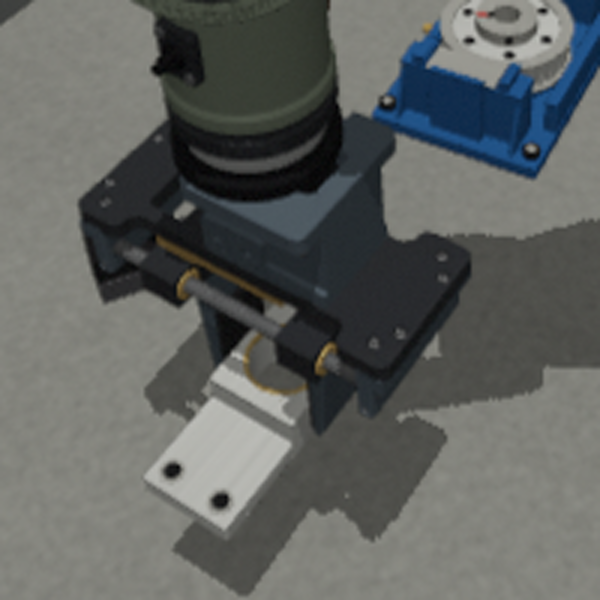

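The bridge is held level, 51.6 mm wide at the jaws with about 4 N of weight. I carry it over the housing.

>>> {"api": "carry_out", "payload": {"moves": [[0,0,-16,0,0,0,1],[79,378,-16,0,0,-0.108,1],[79,378,-16,0,0,-0.108,1],[79,378,-16,0,0,-0.108,1],[79,378,-16,0,0,-0.108,1],[79,378,-16,0,0,-0.108,1],[79,378,-16,0,0,-0.108,1],[79,378,-16,0,0,-0.108,1],[79,378,-16,0,0,-0.108,1],[79,378,-16,0,0,-0.108,1]]}}

```text
clock: 6.0
tcp_pos: [0.5664, -0.0419, 0.1308]
tcp_rot: [0.998, 0.058, -0.0, -0.0]
force: [-0.0, -0.4, -4.5]
gripper_width: 0.569
```

```bash
python3 -c "
from h import *
st();go(.566,-.0443,.09,6.6)
im=r.read_camera('side');crop('side',im,250,170,200,180,3,'pics/s3.png')
im=r.read_camera('top');crop('top',im,240,210,160,120,5,'pics/t3.png')"
```

```text
t 6.0 p [566.4 -41.9 130.8] yaw 6.66 z [-9.e-04  6.e-04 -1.e+00] F [-0.  -0.4 -4.5] T [ 0.06 -0.13  0.03] w 51.8 q [-0.09  0.37  1.7   0.    1.06 -0.21]
shift [-0.66  2.34 40.84] rot [-0.0007  0.0008  0.001 ] |s| 40.9
```

View pics/s3.png

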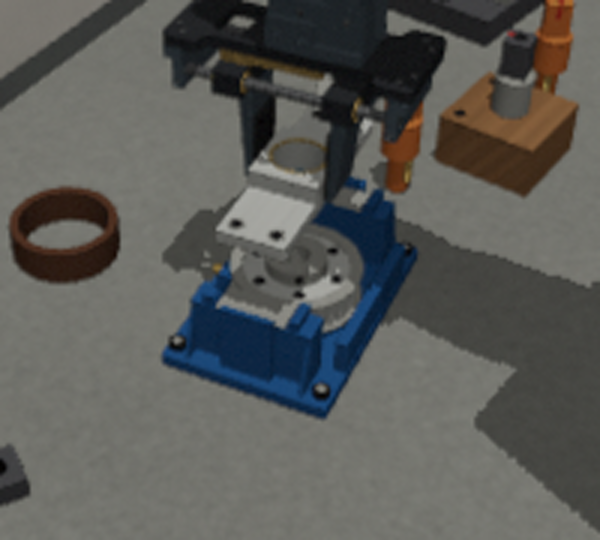

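View pics/t3.png

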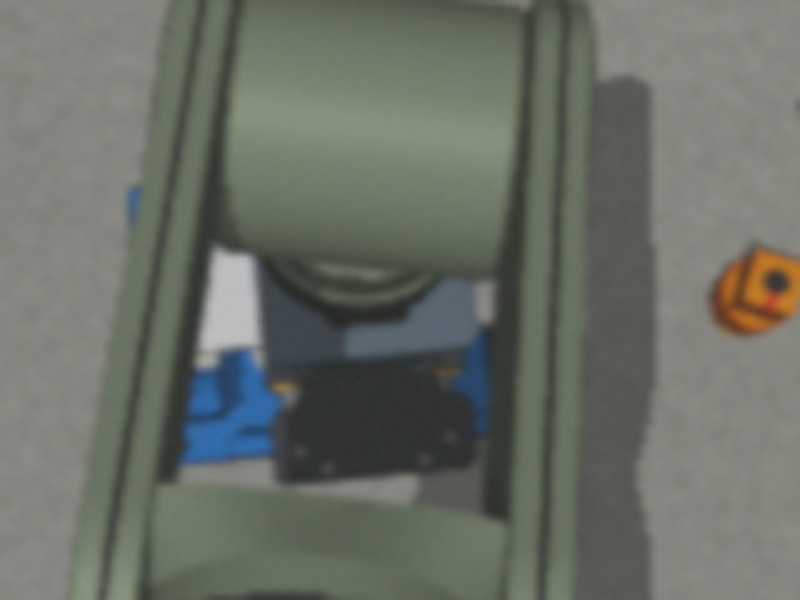

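>>> {"api": "carry_out", "payload": {"moves": [[-0.5,2.3,30,0,0,0,1],[-0.5,2.3,41,0,0,0,1],[-0.5,2.3,46,0,0,0,1],[-0.5,2.3,46,0,0,0,1],[-0.5,2.3,46,0,0,0,1]]}}

```text
clock: 6.72
tcp_pos: [0.5673, -0.0456, 0.0857]
tcp_rot: [0.998, 0.058, 0.001, 0.0]
force: [0.4, -0.7, -2.6]
gripper_width: 0.567
```

```bash
python3 -c "
from h import *
st();go(.566,-.0443,.07,6.6)
im=r.read_camera('side');crop('side',im,270,190,150,150,4,'pics/s4.png')"
```

```text
t 6.72 p [567.3 -45.6  85.7] yaw 6.6 z [ 1.6e-03 -2.0e-04 -1.0e+00] F [ 0.4 -0.7 -2.6] T [-0.01 -0.13 -0.  ] w 51.6 q [-0.1   0.42  1.76 -0.    0.96 -0.22]
shift [-1.14 -1.45 15.73] rot [ 0.0004 -0.0016 -0.    ] |s| 15.8
```

View pics/s4.png

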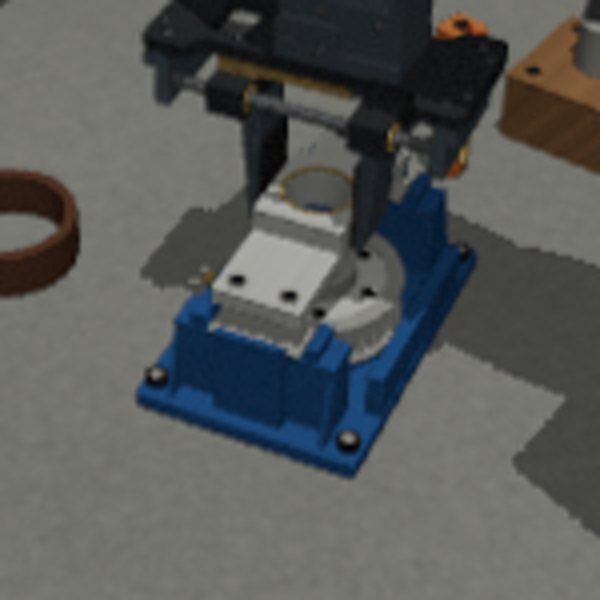

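The bridge is just above the cheeks and lined up between the lips. Continuing down.

>>> {"api": "carry_out", "payload": {"moves": [[-0.5,-0.7,8,0,0,0,1],[-0.5,-0.7,12,0,0,0,1],[-0.5,-0.7,14,0,0,0,1],[-0.5,-0.7,15,0,0,0,1],[-0.5,-0.7,15,0,0,0,1]]}}

```text
clock: 7.4
tcp_pos: [0.5661, -0.045, 0.0699]
tcp_rot: [0.998, 0.057, 0.0, 0.0]
force: [-0.6, -0.1, -4.4]
gripper_width: 0.568
```

```bash
python3 -c "
from h import *
st();go(.566,-.0443,.07,6.6)
im=r.read_camera('side');crop('side',im,270,190,150,150,4,'pics/s5.png')"
```

```text
t 7.4 p [566.1 -45.   69.9] yaw 6.59 z [ 0.e+00 -1.e-04 -1.e+00] F [-0.6 -0.1 -4.4] T [ 0.04 -0.09 -0.04] w 51.7 q [-0.1   0.44  1.78 -0.    0.92 -0.21]
shift [-0.01 -0.72 -0.09] rot [ 0.0001 -0.     -0.0002] |s| 0.7
```

View pics/s5.png

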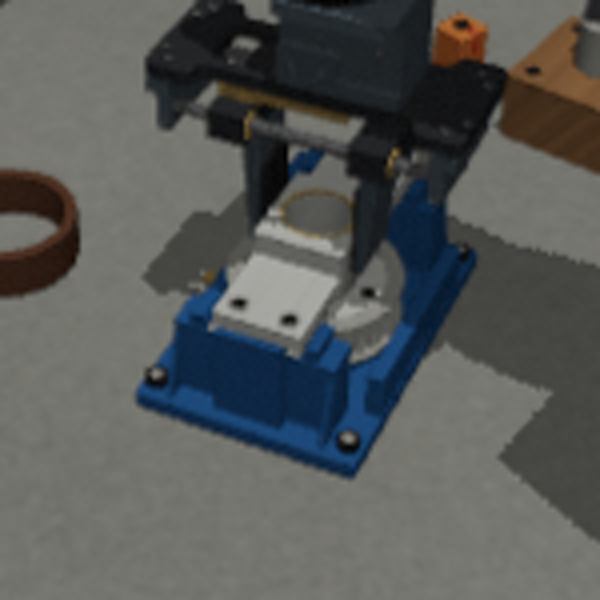

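>>> {"api": "carry_out", "payload": {"moves": [[0,-0.5,1,0,0,0,1],[0,-0.5,1.5,0,0,0,1],[0,-0.5,2,0,0,0,1],[0,-0.5,2,0,0,0,1]]}}

```text
clock: 7.95
tcp_pos: [0.5662, -0.0445, 0.069]
tcp_rot: [0.998, 0.057, 0.0, 0.0]
force: [-2.2, 1.1, 5.4]
gripper_width: 0.568
```

```bash
python3 -c "
from h import *
st()"
```

```text
t 7.95 p [566.2 -44.5  69. ] yaw 6.59 z [ 9.e-04 -2.e-04 -1.e+00] F [-2.2  1.1  5.4] T [0.06 0.43 0.02] w 51.7 q [-0.1   0.44  1.78 -0.    0.92 -0.21]
```

Contact at the expected seat height. Now I release, rise and look.

>>> {"api": "carry_out", "payload": {"moves": [[0,0,0,0,0,0,0.2],[0,0,0,0,0,0,0.1],[0,0,0,0,0,0,0.1],[0,0,0,0,0,0,0.1],[0,0,-50,0,0,0,0.1],[0,0,-110,0,0,0,0.1],[0,0,-130,0,0,0,0.1],[0,0,-130,0,0,0,0.1]]}}

```text
clock: 8.95
tcp_pos: [0.5669, -0.0446, 0.1996]
tcp_rot: [0.998, 0.057, 0.002, 0.0]
force: [-1.0, -0.5, -0.5]
gripper_width: 0.901
```

```bash
python3 -c "
from h import *
st();go(.5095,-.3236,.20,0)
im=r.read_camera('side');crop('side',im,270,190,150,150,4,'pics/s6.png')"
```

```text
t 8.95 p [566.9 -44.6 199.6] yaw 6.59 z [ 4.1e-03 -5.0e-04 -1.0e+00] F [-1.  -0.5 -0.5] T [ 0.02 -0.11  0.05] w 82.0 q [-0.1   0.32  1.61 -0.    1.21 -0.21]
shift [-89.07 270.55  -0.45] rot [ 0.0008 -0.0041  0.115 ] |s| 284.8
```

View pics/s6.png

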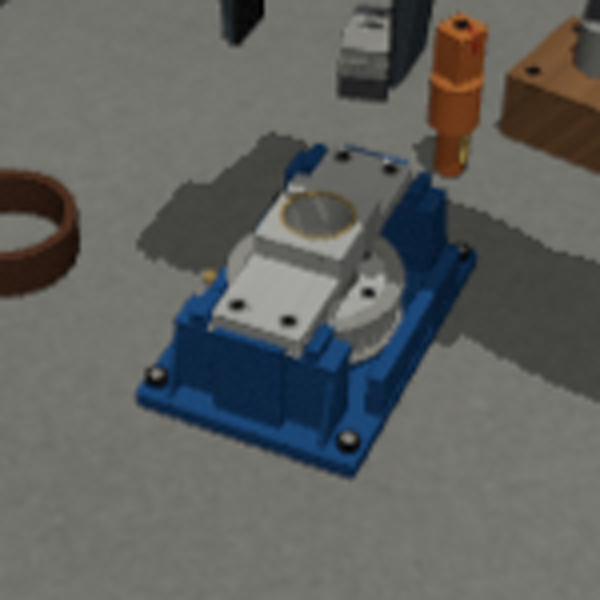

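The bridge lies down in both rebates. I move over to the shaft, which clears the top view of the housing.

>>> {"api": "carry_out", "payload": {"moves": [[-89,270,0,0,0,0.11,0.3],[-89,270,0,0,0,0.11,0.3],[-89,270,0,0,0,0.11,0.3],[-89,270,0,0,0,0.11,0.3],[-89,270,0,0,0,0.11,0.3],[-89,270,0,0,0,0.11,0.3],[-89,270,0,0,0,0.11,0.3]]}}

```text
clock: 9.88
tcp_pos: [0.5081, -0.3219, 0.1963]
tcp_rot: [1.0, 0.003, -0.001, -0.001]
force: [-0.3, 0.4, 1.2]
gripper_width: 0.698
```

```bash
python3 -c "
from h import *
st();go(.5095,-.3236,.15,0)
im=r.read_camera('top');crop('top',im,255,230,110,80,7,'pics/t7.png');cv2.imwrite('pics/t7raw.png',im[:,:,::-1])
im=r.read_camera('side');crop('side',im,290,150,190,190,4,'pics/s7.png')
im=cv2.imread('pics/top0.png')[280:310,415:455];cv2.imwrite('pics/head.png',cv2.resize(im,None,fx=16,fy=16,interpolation=cv2.INTER_CUBIC))
im=cv2.imread('pics/top0.png')[250:290,290:330];cv2.imwrite('pics/hubz.png',cv2.resize(im,None,fx=14,fy=14,interpolation=cv2.INTER_CUBIC))"
```

```text
t 9.88 p [ 508.1 -321.9  196.3] yaw 0.29 z [-0.0024  0.0023 -1.    ] F [-0.3  0.4  1.2] T [-0.   -0.12 -0.03] w 63.5 q [-0.58  0.37  1.53  0.    1.24 -0.59]
shift [ 1.55  1.85 46.32] rot [-0.0023  0.0024  0.005 ] |s| 46.4
```

View pics/t7.png

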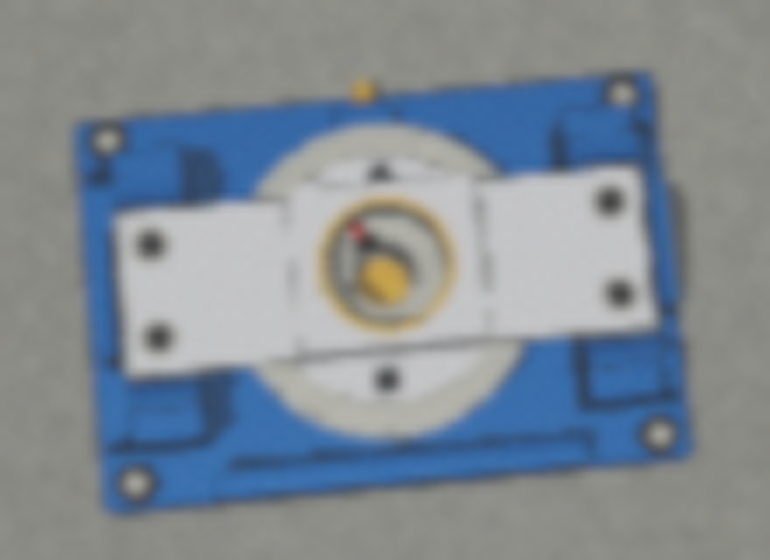

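View pics/s7.png

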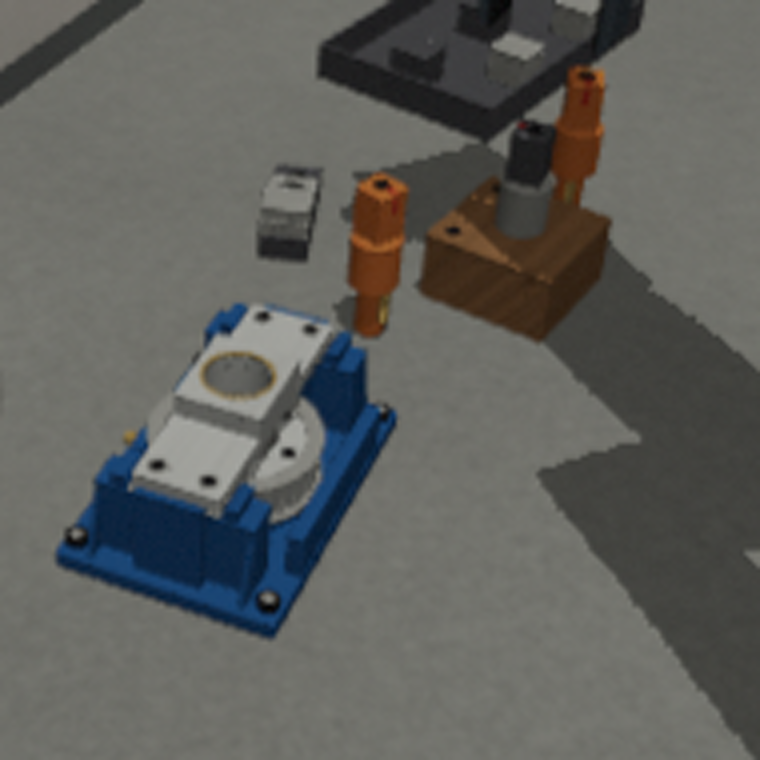

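View pics/head.png

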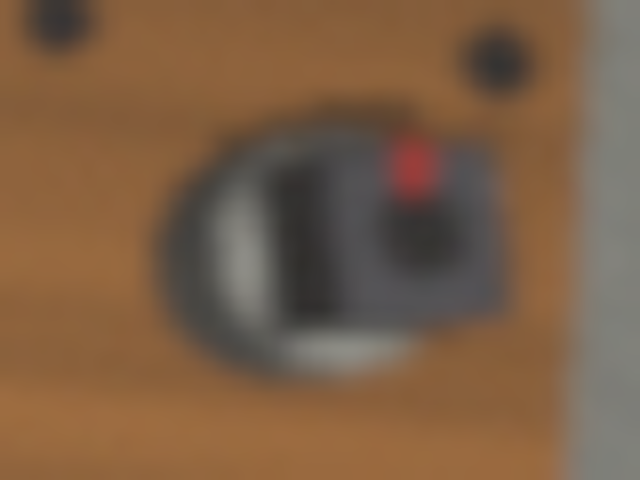

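View pics/hubz.png

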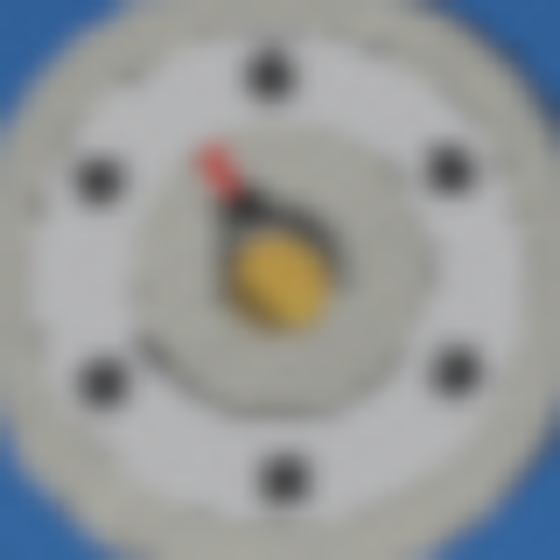

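The bridge sits straight in both rebates. The hub keyway shows at about (362,240), with the red mark at (357,230), through its bore. The shaft's stripe faces world +x. Lowering onto the shaft head.

>>> {"api": "carry_out", "payload": {"moves": [[1,1.5,40,0,0,-0.065,0.3],[1,1.5,60,0,0,-0.065,0.3],[1,1.5,60,0,0,-0.065,0.3],[1,1.5,60,0,0,-0.065,0.3]]}}

```text
clock: 10.48
tcp_pos: [0.5104, -0.3241, 0.139]
tcp_rot: [0.999, 0.036, 0.001, 0.0]
force: [-0.3, 0.2, 0.3]
gripper_width: 0.7
```

```bash
python3 -c "
from h import *
st();go(.5095,-.3236,.088,4)
im=r.read_camera('side');crop('side',im,340,100,150,150,4,'pics/s8.png')"
```

```text
t 10.47 p [ 510.4 -324.1  139. ] yaw 4.07 z [ 1.4e-03 -9.0e-04 -1.0e+00] F [-0.3  0.2  0.3] T [-0.03 -0.1  -0.04] w 63.7 q [-0.58  0.42  1.61  0.    1.11 -0.66]
shift [-0.92 -0.59 50.98] rot [ 0.001  -0.0013  0.0013] |s| 51.0
```

View pics/s8.png

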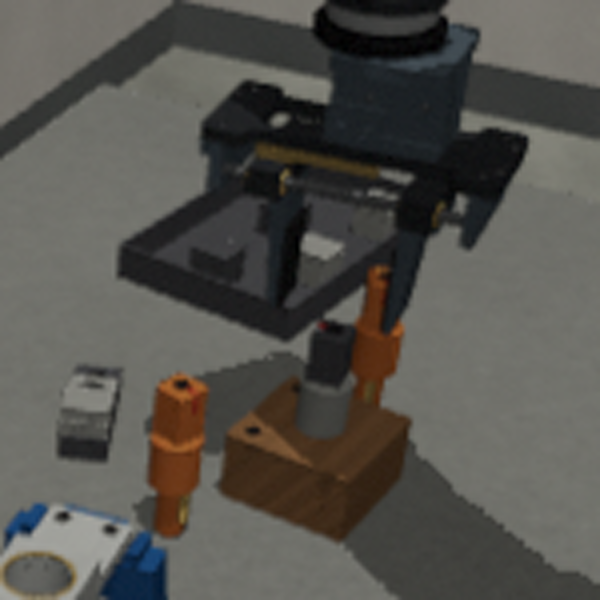

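The fingers straddle the dark head at about (330,345). Lower and grip.

>>> {"api": "carry_out", "payload": {"moves": [[0,0,30,0,0,0,0.3],[0,0,51,0,0,0,0.3],[0,0,51,0,0,0,0.3],[0,0,51,0,0,0,0.7],[0,0,51,0,0,0,1],[0,0,51,0,0,0,1],[0,0,51,0,0,0,1],[0,0,51,0,0,0,1],[0,0,51,0,0,0,1]], "squeeze": 20}}

```text
clock: 11.65
tcp_pos: [0.5102, -0.3249, 0.0881]
tcp_rot: [0.999, 0.035, 0.001, 0.001]
force: [-0.5, -0.0, 6.1]
gripper_width: 0.261
```

```bash
python3 -c "
from h import *
st()"
```

```text
t 11.65 p [ 510.2 -324.9   88.1] yaw 4.0 z [ 0.0019 -0.0013 -1.    ] F [-0.5 -0.   6.1] T [ 0.01 -0.01 -0.05] w 23.8 q [-0.59  0.47  1.67 -0.    1.   -0.66]
```

Gripped at 23.8 mm, but the fingertips are touching the journal. I reopen, rise 2 mm and regrip harder.

>>> {"api": "carry_out", "payload": {"moves": [[0,0,0,0,0,0,0.65],[0,0,-2,0,0,0,0.65],[0,0,-2,0,0,0,0.65],[0,0,-2,0,0,0,1],[0,0,-2,0,0,0,1],[0,0,-2,0,0,0,1],[0,0,-2,0,0,0,1]], "squeeze": 58}}

```text
clock: 12.52
tcp_pos: [0.5095, -0.3244, 0.0887]
tcp_rot: [0.999, 0.035, -0.0, -0.0]
force: [0.3, 0.4, -1.6]
gripper_width: 0.258
```

```bash
python3 -c "
from h import *
st()"
```

```text
t 12.53 p [ 509.5 -324.4   88.7] yaw 4.01 z [-3.e-04  1.e-04 -1.e+00] F [ 0.3  0.4 -1.6] T [-0.05 -0.14  0.02] w 23.5 q [-0.59  0.47  1.67 -0.    1.01 -0.66]
```

>>> {"api": "carry_out", "payload": {"moves": [[0,0,-20,0,0,0,1],[0,0,-50,0,0,0,1],[0,0,-90,0,0,0,1],[0,0,-127,0,0,0,1],[0,0,-127,0,0,0,1],[0,0,-127,0,0,0,1]]}}

```text
clock: 13.28
tcp_pos: [0.5084, -0.3237, 0.2137]
tcp_rot: [0.999, 0.035, -0.002, -0.001]
force: [-1.0, 0.2, -4.8]
gripper_width: 0.256
```

```bash
python3 -c "
from h import *
st();go(.566,-.0443,.215,35)
for n in ('top','side'):
  im=r.read_camera(n);cv2.imwrite(f'pics/{n}9.png',im[:,:,::-1])"
```

```text
t 13.28 p [ 508.4 -323.7  213.7] yaw 4.01 z [-0.0035  0.0022 -1.    ] F [-1.   0.2 -4.8] T [-0.01 -0.09 -0.02] w 23.3 q [-0.59  0.37  1.5  -0.    1.28 -0.66]
shift [  76.98 -274.67   -0.92] rot [-0.0033  0.0026 -0.5408] |s| 285.3
```

View pics/side9.png

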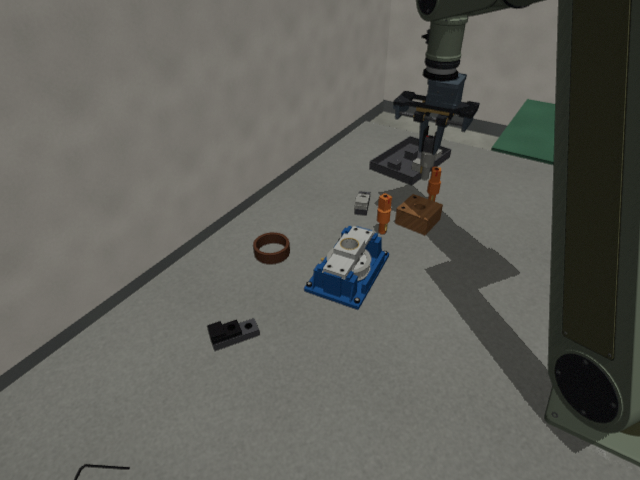

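```bash
python3 -c "
from h import *
def P(x,y,z): return px2w('top',(x+.5)/7-.5+255,(y+.5)/7-.5+230,z)
print(P(387,263,.09)*1e3, [P(*p,.076)*1e3 for p in [(114,210),(640,166),(658,328),(127,378)]])
print(np.mean([P(*p,.076)*1e3 for p in [(114,210),(640,166),(658,328),(127,378)]],0))
"
```

```text
[565.8571788  -43.98331898  90.        ] [array([582.87091948,  43.48484242,  76.        ]), array([ 600.58294512, -125.35161429,   76.        ]), array([ 548.30317973, -131.33199411,   76.        ]), array([529.20973004,  37.62866665,  76.        ])]
[565.24169359 -43.89252483  76.        ]
```

>>> {"api": "carry_out", "payload": {"moves": [[77,-275,-1,0,0,-0.54,1],[77,-275,-1,0,0,-0.54,1],[77,-275,-1,0,0,-0.54,1],[77,-275,-1,0,0,-0.54,1],[77,-275,-1,0,0,-0.54,1],[77,-275,-1,0,0,-0.54,1],[77,-275,-1,0,0,-0.54,1],[77,-275,-1,0,0,-0.54,1]]}}

```text
clock: 14.38
tcp_pos: [0.5667, -0.0458, 0.2163]
tcp_rot: [0.954, 0.3, -0.001, -0.0]
force: [-0.4, 0.2, -4.2]
gripper_width: 0.261
```

```bash
python3 -c "
from h import *
st();go(.566,-.0443,.195,35)
for n in ('top','side'):
  im=r.read_camera(n);cv2.imwrite(f'pics/{n}10.png',im[:,:,::-1])
  crop(n,im,*((280,120,130,170) if n=='side' else (240,200,130,130)),4,f'pics/{n}10c.png')"
```

```text
t 14.38 p [566.7 -45.8 216.3] yaw 34.87 z [-1.2e-03 -3.0e-04 -1.0e+00] F [-0.4  0.2 -4.2] T [-0.01 -0.13  0.01] w 23.8 q [-0.1   0.31  1.57 -0.    1.26 -0.71]
shift [ 0.3  -1.68 21.33] rot [-0.0004  0.0011 -0.0023] |s| 21.4
```

View pics/side10c.png

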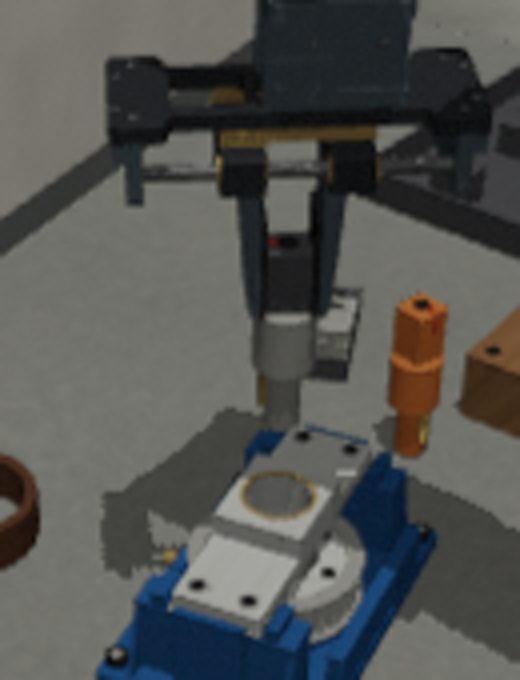

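The shaft is upright above the bore with its stripe towards the keyway. Going down to just above the hub.

>>> {"api": "carry_out", "payload": {"moves": [[0.2,-1.2,20,0,0,0,1],[0.2,-1.2,40,0,0,0,1],[0.2,-1.2,55,0,0,0,1],[0.2,-1.2,68,0,0,0,1],[0.2,-1.2,68,0,0,0,1],[0.2,-1.2,68,0,0,0,1]]}}

```text
clock: 15.22
tcp_pos: [0.5672, -0.0437, 0.1495]
tcp_rot: [0.954, 0.3, 0.001, 0.0]
force: [0.4, 0.0, -3.4]
gripper_width: 0.256
```

```bash
python3 -c "
from h import *
st();go(.5659,-.0442,.13,35)
for n in ('side',):
  im=r.read_camera(n);cv2.imwrite(f'pics/{n}11.png',im[:,:,::-1])
  crop(n,im,290,150,110,140,5,f'pics/{n}11c.png')"
```

```text
t 15.22 p [567.2 -43.7 149.5] yaw 34.95 z [ 1.4e-03 -2.0e-04 -1.0e+00] F [ 0.4  0.  -3.4] T [ 0.05 -0.18 -0.01] w 23.3 q [-0.1   0.36  1.68 -0.    1.1  -0.71]
shift [-1.34 -0.36 19.54] rot [ 0.001  -0.001  -0.0009] |s| 19.6
```

View pics/side11c.png

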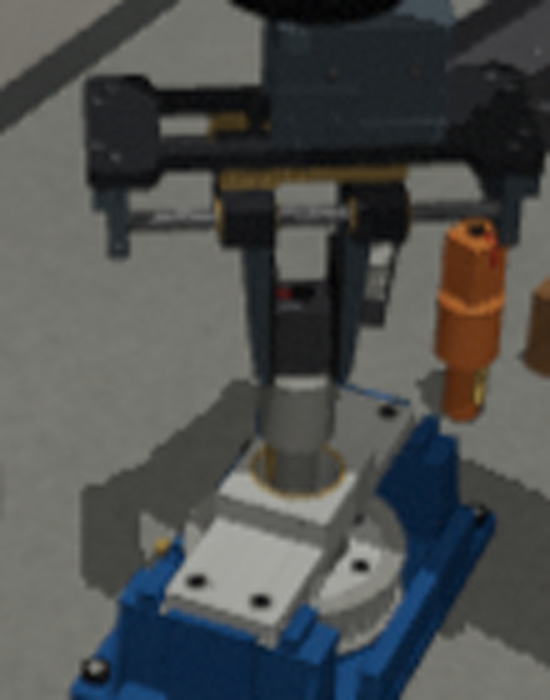

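>>> {"api": "carry_out", "payload": {"moves": [[-0.4,-0.3,8,0,0,0,1],[-0.4,-0.3,14,0,0,0,1],[-0.4,-0.3,19,0,0,0,1],[-0.4,-0.3,22,0,0,0,1],[-0.4,-0.3,22,0,0,0,1]]}}

```text
clock: 15.9
tcp_pos: [0.5661, -0.0437, 0.1267]
tcp_rot: [0.954, 0.3, -0.0, 0.0]
force: [-0.5, -1.1, -4.3]
gripper_width: 0.26
```

```bash
python3 -c "
from h import *
st()"
```

```text
t 15.9 p [566.1 -43.7 126.7] yaw 34.95 z [-3.e-04 -2.e-04 -1.e+00] F [-0.5 -1.1 -4.3] T [-0.12 -0.22 -0.02] w 23.6 q [-0.1   0.38  1.71 -0.    1.05 -0.71]
```

The tip is about 10 mm into the hub bore with almost no side force. The key now meets the hub face.

>>> {"api": "carry_out", "payload": {"moves": [[-0.2,0.4,2,0,0,0,1],[-0.2,0.4,4,0,0,0,1],[-0.2,0.4,6,0,0,0,1],[-0.2,0.4,7,0,0,0,1],[-0.2,0.4,7,0,0,0,1]]}}

```text
clock: 16.52
tcp_pos: [0.5661, -0.044, 0.1198]
tcp_rot: [0.954, 0.3, -0.0, -0.0]
force: [-0.3, 0.7, -3.3]
gripper_width: 0.263
```

```bash
python3 -c "
from h import *
st()"
```

```text
t 16.52 p [566.1 -44.  119.8] yaw 34.95 z [-2.e-04 -0.e+00 -1.e+00] F [-0.3  0.7 -3.3] T [-0.02 -0.12 -0.  ] w 23.9 q [-0.1   0.38  1.72 -0.    1.04 -0.71]
```

The key is 3 mm into the keyway with no reaction. Continuing.

>>> {"api": "carry_out", "payload": {"moves": [[0,0,2,0,0,0,1],[0,0,4,0,0,0,1],[0,0,6,0,0,0,1],[0,0,8,0,0,0,1],[0,0,10,0,0,0,1],[0,0,10,0,0,0,1]]}}

```text
clock: 17.27
tcp_pos: [0.566, -0.044, 0.1097]
tcp_rot: [0.954, 0.3, -0.0, -0.0]
force: [-0.4, 0.0, -3.6]
gripper_width: 0.258
```

```bash
python3 -c "
from h import *
st()"
```

```text
t 17.27 p [566.  -44.  109.7] yaw 34.95 z [-4.e-04 -0.e+00 -1.e+00] F [-0.4  0.  -3.6] T [ 0.  -0.1 -0. ] w 23.4 q [-0.1   0.39  1.73 -0.    1.02 -0.71]
```

>>> {"api": "carry_out", "payload": {"moves": [[0,0,2,0,0,0,1],[0,0,4,0,0,0,1],[0,0,6,0,0,0,1],[0,0,8,0,0,0,1],[0,0,8,0,0,0,1]], "squeeze": 60}}

```text
clock: 17.9
tcp_pos: [0.5663, -0.0441, 0.1025]
tcp_rot: [0.954, 0.3, 0.0, 0.0]
force: [-1.3, -0.0, 2.6]
gripper_width: 0.261
```

```bash
python3 -c "
from h import *
st()"
```

```text
t 17.9 p [566.3 -44.1 102.5] yaw 34.95 z [ 5.e-04 -2.e-04 -1.e+00] F [-1.3 -0.   2.6] T [0.03 0.36 0.07] w 23.8 q [-0.1   0.4   1.74 -0.    1.   -0.71]
```

>>> {"api": "carry_out", "payload": {"moves": [[0,0,1.5,0,0,0,1],[0,0,3,0,0,0,1],[0,0,4,0,0,0,1],[0,0,5,0,0,0,1],[0,0,5,0,0,0,1]]}}

```text
clock: 18.52
tcp_pos: [0.5663, -0.0441, 0.0975]
tcp_rot: [0.954, 0.3, 0.0, 0.0]
force: [-1.8, 0.4, 7.5]
gripper_width: 0.258
```

```bash
python3 -c "
from h import *
st()"
```

```text
t 18.52 p [566.3 -44.1  97.5] yaw 34.96 z [ 5.e-04 -2.e-04 -1.e+00] F [-1.8  0.4  7.5] T [0.03 0.61 0.  ] w 23.5 q [-0.1   0.41  1.75 -0.    0.99 -0.71]
```

Spring nearly fully compressed, by force and height. Pressing on in small steps.

>>> {"api": "carry_out", "payload": {"moves": [[0,0,0.5,0,0,0,1],[0,0,1,0,0,0,1],[0,0,1.5,0,0,0,1],[0,0,1.5,0,0,0,1]]}}

```text
clock: 19.02
tcp_pos: [0.5664, -0.0441, 0.0967]
tcp_rot: [0.954, 0.3, 0.0, 0.0]
force: [-4.0, 0.7, 10.7]
gripper_width: 0.265
```

```bash
python3 -c "
from h import *
st()"
```

```text
t 19.02 p [566.4 -44.1  96.7] yaw 34.95 z [ 9.e-04 -2.e-04 -1.e+00] F [-4.   0.7 10.7] T [0.05 0.8  0.05] w 24.2 q [-0.1   0.41  1.75 -0.    0.98 -0.71]
```

>>> {"api": "carry_out", "payload": {"moves": [[0.4,-0.3,0.5,0,0,0,1],[0.4,-0.3,1,0,0,0,1],[0.4,-0.3,1.5,0,0,0,1],[0.4,-0.3,1.5,0,0,0,1]]}}

```text
clock: 19.52
tcp_pos: [0.5664, -0.0441, 0.0967]
tcp_rot: [0.954, 0.3, 0.0, 0.001]
force: [-6.9, -0.7, 18.6]
gripper_width: 0.26
```

```bash
python3 -c "
from h import *
st()
im=r.read_camera('side');crop('side',im,290,150,110,140,5,'pics/s12.png')"
```

```text
t 19.52 p [566.4 -44.1  96.7] yaw 34.97 z [ 0.0013 -0.0011 -1.    ] F [-6.9 -0.7 18.6] T [-0.15  1.43 -0.01] w 23.6 q [-0.1   0.41  1.75 -0.    0.98 -0.71]
```

View pics/s12.png

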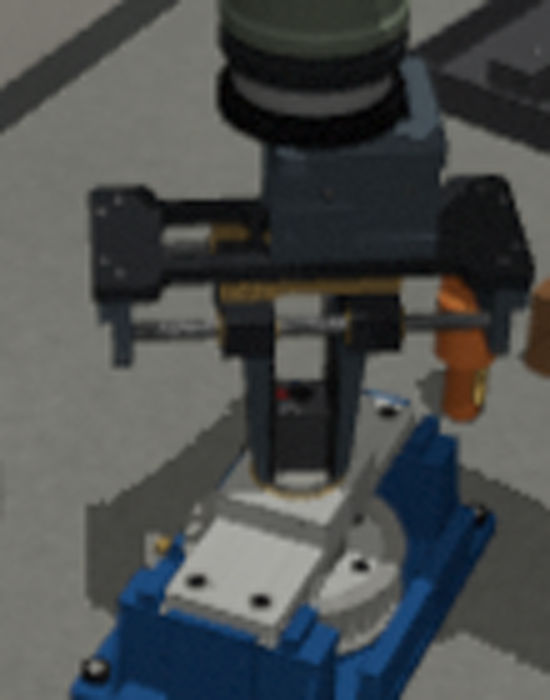

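Hard stop at the expected height: 1.5 mm commanded gave no motion. I relieve the side load, press a little more, and check the head's height in the image.

>>> {"api": "carry_out", "payload": {"moves": [[-0.7,-0.3,0.3,0,0,0,1],[-0.7,-0.3,0.8,0,0,0,1],[-0.7,-0.3,1,0,0,0,1],[-0.7,-0.3,1,0,0,0,1]]}}

```text
clock: 20.08
tcp_pos: [0.5663, -0.0441, 0.0966]
tcp_rot: [0.954, 0.3, 0.001, 0.001]
force: [-5.9, 0.9, 23.4]
gripper_width: 0.259
```

```bash
python3 -c "
from h import *
st()
im=r.read_camera('side')
im=im[210:260,325:375,::-1]
im=cv2.resize(im,None,fx=12,fy=12,interpolation=cv2.INTER_CUBIC)
# predicted head top corners, head bottom corners if home
for z,c in((.132,(0,255,0)),(.096,(255,255,0))):
  a=np.radians(35)
  pts=[]
  for i,j in((1,1),(1,-1),(-1,-1),(-1,1)):
    x,y=.012*i,.012*j
    u=w2px('side',[.566+x*np.cos(a)-y*np.sin(a),-.0441+x*np.sin(a)+y*np.cos(a),z])
    pts.append(((u-[325,210]+.5)*12-.5))
  cv2.polylines(im,[np.int32(pts)],True,c,1)
cv2.imwrite('pics/s13.png',im)"
```

```text
t 20.07 p [566.3 -44.1  96.6] yaw 34.97 z [ 0.0032 -0.001  -1.    ] F [-5.9  0.9 23.4] T [ 0.    1.64 -0.02] w 23.5 q [-0.1   0.41  1.75 -0.    0.98 -0.71]
```

View pics/s13.png

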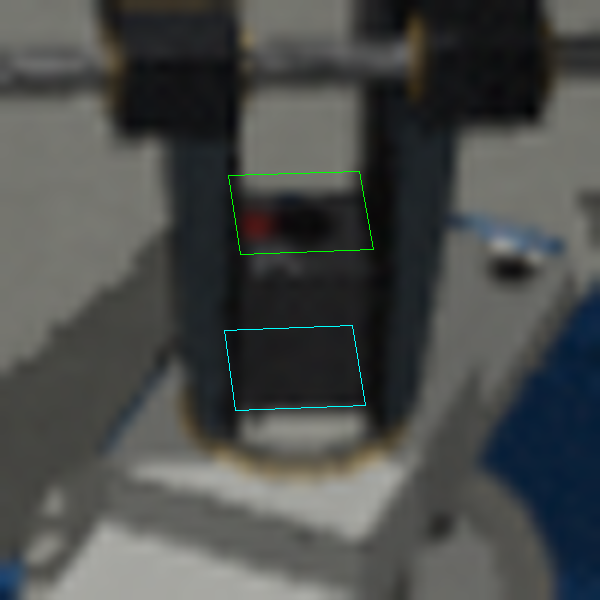

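```bash
python3 -c "
from h import *
st()
im=r.read_camera('side')
im=im[210:260,325:375,::-1]
im=cv2.resize(im,None,fx=12,fy=12,interpolation=cv2.INTER_CUBIC)
def circ(rad,z,c):
  t=np.linspace(0,2*np.pi,60)
  p=[(w2px('side',[.566+rad*np.cos(k),-.0441+rad*np.sin(k),z])-[325,210]+.5)*12-.5 for k in t]
  cv2.polylines(im,[np.int32(p)],True,c,1)
circ(.0195,.09,(0,0,255)); circ(.0212,.09,(0,255,0)); circ(.017,.096,(255,255,0))
cv2.imwrite('pics/s14.png',im)"
```

```text
t 20.12 p [566.4 -44.1  96.6] yaw 34.97 z [ 0.0032 -0.001  -1.    ] F [-6.   0.1 23.9] T [-0.1   1.63  0.07] w 23.7 q [-0.1   0.41  1.75 -0.    0.98 -0.71]
```

View pics/s14.png

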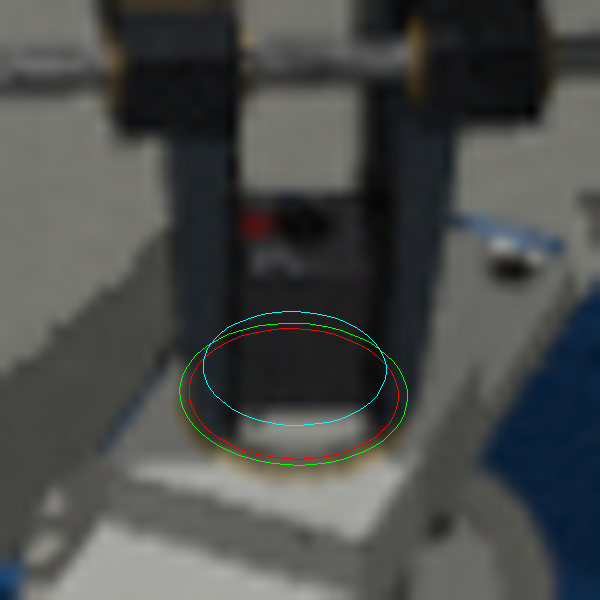

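The bore ring shows the same offset of about 1 px (camera bias), so the head height matches home. A short hold to check it is steady, then hand in.

>>> {"api": "carry_out", "payload": {"moves": [[0,0,0,0,0,0,1],[0,0,0,0,0,0,1],[0,0,0,0,0,0,1],[0,0,0,0,0,0,1]]}}

```text
clock: 20.68
tcp_pos: [0.5663, -0.0441, 0.0966]
tcp_rot: [0.954, 0.3, 0.001, 0.001]
force: [-6.7, -0.5, 23.2]
gripper_width: 0.26
```

```bash
python3 -c "
from h import *
st()
print(r.hand_in())"
```

```text
t 20.68 p [566.3 -44.1  96.6] yaw 34.96 z [ 3.1e-03 -9.0e-04 -1.0e+00] F [-6.7 -0.5 23.2] T [-0.03  1.7   0.  ] w 23.6 q [-0.1   0.41  1.75 -0.    0.98 -0.71]
the job is handed in; nothing more can be done
None
```

The job is handed in at 20.7 s. The bridge is down in both rebates and released, and the shaft is still gripped and pressed home against the spring. No verdict was reported.

- **Bridge:** It met the seats at the expected height. Both camera views afterwards showed it straight between the lips, with its bore over the hub.
- **Key:** I set the shaft to the keyway's angle (35°) before lowering it. The key went straight in with no reaction on the hub face, so no searching turn was needed.
- **Shaft home:** The tool stopped at 96.6 mm (about 97 mm expected), and pressing about 2.5 mm further did not move it. It was steady over the last half second, pressing down with about 23 N, of which the spring takes 12 N.

Two readings were not perfect:
- **Side load:** About 6 N and 1.7 N m remain at the wrist, with a tilt of about 0.2°. My one attempt to relieve it did little.
- **Side camera:** It shows everything about 1 pixel (2 mm) off. The bridge's bore ring and the shaft head were off by the same amount, so I took it as camera bias.

I took no last picture of the jaws, spacer ring or orange look-alikes. The arm was never brought down near them.

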